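# Pin the shuttle drive and hold its chain tensioner wound back

### The arm

A 6-joint arm with a two-finger parallel gripper is mounted at the origin on the work surface. World frame = base frame: x ahead of the robot, y to its left, z up, the work surface at z = 0. Lengths are in mm, angles in rad, forces in N, time in s.
With the tool pointing down it reaches from about 400 to 925 mm from the base axis. Payload 12.5 kg.
Tool frame: the origin (TCP) lies on the centre line of the jaws, within the pads' length; the fingertips stand 19 mm ahead of it and the grasp point (between the pads) is the TCP; y points along the fingers, x is the direction in which the jaws open and shut, and the axes are right-handed (so a half turn about y gives the same grasp; the last joint's range is limited). The gripper opens to 95 mm and grips with 3 to 60 N. Pads are 20 mm wide; open, the fingers measure 119 mm over their backs; the gripper's body (75 mm by 180 mm) begins 59 mm behind the grasp point.
Start: joints at [-1.286, 0.491, 1.559, -0, 1.092, -0.106], TCP at [238.103, -577.885, 233.661] pointing down, gripper open.
Joint ranges: [-3.1, 3.1], [-0.84, 2.19], [0.05, 2.79], [-1.13, 4.28], [0.06, 2.93], [-2.69, 2.69]. Speed limits (rad/s): [2.22, 2.22, 2.79, 3.14, 3.14, 3.14].

### API

Orientations are given as [roll, pitch, yaw] about the fixed x, y, z axes, in that order (R = Rz(yaw) Ry(pitch) Rx(roll)).
In Python, from cell import env gives the robot as it stands. The module is installed in compiled form; this text tells all that it offers.
- The arm moves only by the tool move_arm, never from a script. Its argument "rows" is a list of rows, each an object of numbers: "tx", "ty", "tz": the shift along the tool's x, y, z in cm; "rx", "ry", "rz": the turn, a rotation vector about the tool's x, y, z in rad; "grip": the opening in per cent of the stroke, from 0 (shut) to 100 (fully open). In form: [{"tx": .., "ty": .., "tz": .., "rx": .., "ry": .., "rz": .., "grip": ..}, ...]. A call has 1 to 10 rows; each row shifts and turns the commanded pose from where the row before left it, along the tool's axes as they then stand; what a row does not reach is not made up. A row lasts 1/12 s, in which the tool goes at most 41.7 mm and 7.16 degrees, less where a joint would pass 70% of its speed; a pose out of reach is approached as far as the arm can. A call is refused whole if a number of a shift passes 4.17 or a number of a turn 0.125, either way. A call with a gripper value outside its range is refused whole. The fingers move at their own pace and stop on an object; the grip force is fixed at half the most. Time passes only in rows, so rows that do not move let the fingers close. It gives the time, the measured TCP pose, the force and the opening at its end, in the units of the state.
- env.state(): the state, without advancing time (a new reading comes with each control period).
- env.read_camera(name): name is "side" or "top" or "wrist"; returns (picture, depth): 480x640x3 uint8, blue, green, red; 480x640 float32, mm along the optical axis (not along the pixel's ray), 0 where there is no reading.
- env.calibration(name): a dict with "vertical_fov" (degrees; the focal length in pixels is half the picture's height over the tangent of half this angle, whatever the lens; pixels are square), "cx", "cy" (the principal point, pixels), "eye" and "rotation" of the camera in the world. Camera axes: x right, y up, looking along -z (the intrinsics and any distortion apply to the point x, -y, -z); pixel columns grow to the right and rows downward; lengths in mm; the calibration is good to about 2 mm. The wrist camera is an equidistant fisheye: a pixel r from the principal point sees the ray r / f radians off the axis. A picture is of the moment at which its call begins: read the wrist's pose just before it. calibration takes no time and is no camera call; for the wrist camera it gives the pose at the moment of the call.
- env.job_done(): hands the job in, once; it reports no verdict.
The state is a dict: "t": time; "joints": joint angles; "qvel": joint speeds; "tau": joint torques, N m; "eef_pos": TCP position; "tcp_rot": TCP orientation; "ft_force": force on the tool from outside, world axes, zero at the start; "moment": the same for the moment, N m; "opening": opening from 0.0 (shut) to 1.0 (fully open).
Only numpy, scipy, OpenCV 4.12 (cv2) and the standard library are available. Lean on these libraries where they do the work, as an engineer would, in place of code of your own. Each camera call takes 0.05 s, during which the arm holds its last target.

### The job

Get the mould shuttle's chain drive ready for its new chain: first take the red-handled locking pin out of the wooden tool block, push it fully home through the yellow-ringed hole of the drive sprocket into the plate bore below, and let go of it. Then swing the yellow spring-loaded tensioner arm, against its spring, all the way to its stop and keep holding it there: the program finishes with the gripper still holding the arm at the stop. Leave the other two tools in the block and the grease tin and carton where they are.

Things in the scene. Friction and masses are not known exactly. Their poses are not given: they have to be found in the camera images.
- drive: Chain drive unit bolted to the bench, turned up to 0.4 rad: aluminium plate on posts, top 92 mm above the bench. Origin on the bench, x and y along the plate's edges; plate spans x -100 to 80, y -150 to 150 mm. Blue gearbox and grey motor below, motor sticks out to x = 220 mm at y = -85, up to 94 mm high. On top: dark sprocket towards -y, spring tensioner with yellow arm towards +y.
- shaft (a point): Centre of the dark steel drive sprocket, on its top face, 113 mm above the bench; axes of the drive unit. Disc 103 mm across the teeth, 7 mm thick; the bolt head in its middle rises 6 mm. The yellow-ringed hole lies 31 mm from here. The sprocket rocks up to 0.04 rad either way in its gear backlash.
- bore (a point): Centre of the mouth of the plate bore for the locking pin, at the plate's top face, 92 mm above the bench; axes of the drive unit. Bore 12 mm across, 15 mm deep, straight down. The sprocket's yellow-ringed hole, 14 mm across, lies over it, 14 to 21 mm above this point, at most 1.3 mm off it sideways by the sprocket's backlash.
- lock_pin: Steel locking pin with red handle, upright in one of the block's three holes (which one varies). Origin at its lower tip, z up along it: shank 10 mm across, 34 long, nose tapered to 6 mm across over its last 6 mm; collar 22 across at 34 to 39 mm; round red handle 18 across at 39 to 81 mm. About 60 g. Fully home, its collar lies on the sprocket and its tip is 13 mm below point bore.
- tool_block: Wooden tool block fixed to the bench, 64 (its x) x 184 (its y) x 45 mm high; origin at the centre of its underside. Three 11.5 mm holes, 37 mm deep, in its top at y = -60, 0 and +60 mm hold the pin and two other tools upright, shoulders on the block's top, tips 11 mm above the bench.
- tensioner (a joint): Turn of the yellow tensioner arm about its vertical pivot, rad: 0 = at rest against its rest stop; grows as the arm swings clockwise seen from above (free end towards the drive unit's -x side) up to the stop at 0.87. The spring always pushes it back towards 0: about 4.5 N at the arm's end at rest, rising evenly to 12 N at the stop.
- idler_axle (a point): On the yellow arm's top face over the idler axle, 100 mm from the pivot axis; x axis along the arm, outwards; z up. Flat bar 24 mm wide, 12 thick (122 to 134 mm above the bench), round end 12 mm beyond this point. A 17 mm nut stands 10 mm high here. The black idler wheel, 53 mm across, hangs below, its top 113 mm above the bench; nearer the pivot the bar is free underneath.
- pivot (a point): On the tensioner's pivot axis at the height of the arm's top face (134 mm above the bench); axes of the drive unit. The arm's round hub here is 38 mm across; a nut on it reaches 147 mm above the bench. A steel coil spring lies below.
- stop_post (a point): Top of the rubber-sleeved post, 15 mm across, 136 mm above the bench, that stops the wound arm: the bar's edge meets it 45 mm from the pivot. A like post on the arm's other side is the rest stop.
- punch: Steel drift punch standing in the tool block, dark round body 15 mm across, top 101 mm above the bench. Origin at its lower tip. Leave it alone.
- awl: Awl with a pale wooden handle, 22 mm across, standing in the tool block, top 99 mm above the bench. Origin at its lower tip. Leave it alone.
- grease_tin: Green grease tin, 72 mm across, 70 mm high, on the bench; origin at the centre of its underside. Leave it alone.
- link_box: Closed carton of chain links, 100 x 70 x 40 mm, on the bench; origin at the centre of its underside. Leave it alone.
There are look-alikes about, which are no part of the job. There is more than one size of the lock_pin; the one meant has the size given above.

How it is judged:
By the outcome, as a careful person would: the job done as asked, in the order asked, and still so for the second after the job is handed in, while the arm keeps its last pose, push and grip.
It also fails if it takes over 46 s, if anything falls off the work surface, if the arm or the gripper's body presses on something with over 40 N, if the wrist force passes 120 N, or if a joint passes its speed limit or range.

## Working session

There is one attempt and no reset: what is moved stays moved. The work goes in short steps, Python scripts to look and compute and a tool call to move; the robot and the scene stay as the last step left them, time stands still between calls to the robot, and variables do not carry over. Pictures are saved under pics/ and viewed, and the job is handed in when it is done.

Besides the shell and the picture viewer there is one more tool, called after ">>>" as name(argument=value, ...), one argument or row to a line, values as JSON. move_arm: Moves the arm, as the interface text tells. Its arguments: {"type":"object","properties":{"rows":{"type":"array"}},"required":["rows"]}

```bash
mkdir -p pics; cat > h.py <<'E'
import numpy as np, cv2
from cell import env
def snap(n,f):
    c=env.calibration(n); p,d=env.read_camera(n); cv2.imwrite('pics/'+f+'.png',p); np.savez('pics/'+f+'.npz',p=p,d=d,**{k:np.array(v) for k,v in c.items()}); return p,d,c
E
python3 - <<'E'
from h import *
print(env.state())
for n in ['top','side','wrist']:
    p,d,c=snap(n,n+'0'); print(n,c)
E
```

```text
{'t': 0.0, 'joints': array([-1.28563096e+00,  4.91565659e-01,  1.55942453e+00,  2.55400547e-05,
        1.09169677e+00, -1.05590552e-01]), 'qvel': array([9.08007082e-04, 4.85484656e-05, 3.33748918e-04, 1.31222829e-03,
       1.85001422e-03, 4.25503393e-04]), 'tau': array([-1.72777567e-03, -6.12647724e+01, -2.58181000e+01,  6.91342447e-02,
        4.82193811e-02, -8.39598351e-05]), 'eef_pos': array([ 238.02722441, -577.67321362,  233.06652871]), 'tcp_rot': array([-1.57065847e+00,  1.08581990e-03, -1.18005212e+00]), 'ft_force': array([-0.42422378,  0.49192411,  0.81458768]), 'moment': array([ 0.00391304,  0.04969281, -0.03134389]), 'opening': 1.0009074718077593}
top {'vertical_fov': 54.87868826402969, 'cx': 321.2848077816823, 'cy': 239.88039291609965, 'eye': array([ 412.24465468,   75.3055143 , 1096.89783539]), 'rotation': array([ 0.17076877, -0.02390607, -1.55868495])}
side {'vertical_fov': 43.327382515810044, 'cx': 315.79261188491995, 'cy': 232.34055240785727, 'eye': array([ 477.69384656, -999.41496795,  834.91699054]), 'rotation': array([ 0.9640088 , -0.01692113, -0.07864334])}
wrist {'vertical_fov': 65.70646984690485, 'cx': 313.94697269389513, 'cy': 240.96778916540396, 'eye': array([ 309.25785217, -547.16674062,  383.87882069]), 'rotation': array([-2.73978404e-01,  7.92615382e-04, -1.18009363e+00])}
```

View pics/top0.png

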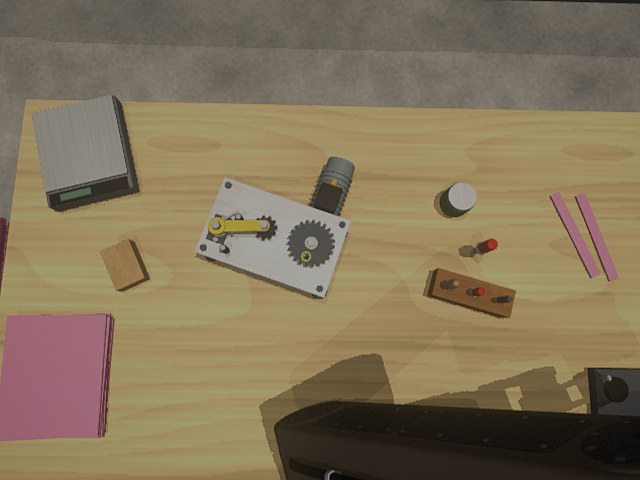

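View pics/side0.png

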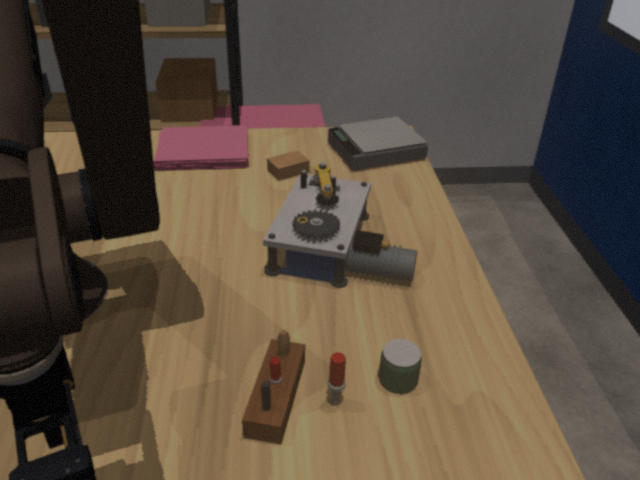

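View pics/wrist0.png

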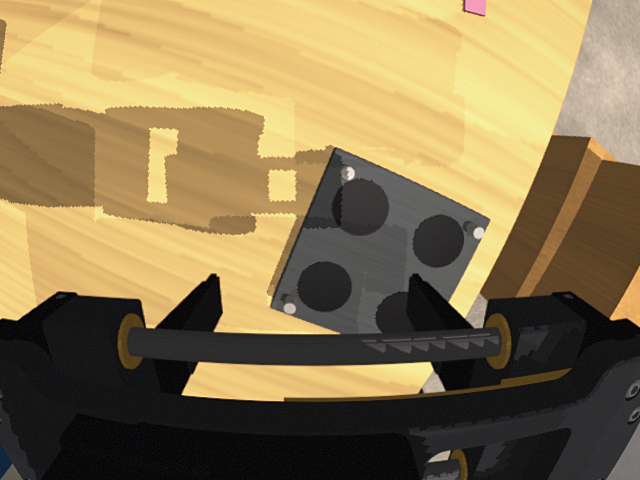

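The top view shows these candidates:
- A red-handled pin in the block's middle hole at (478,292), with the pale awl (452,285) and dark punch (505,300) beside it.
- A loose, larger red look-alike standing on the bench at (490,244).

The one I want is the pin in the block. Next I'll take a close crop and coarse positions.

```bash
cat >> h.py <<'E'
from scipy.spatial.transform import Rotation as R
def cam(f): 
    z=np.load('pics/'+f+'.npz'); return z
def ray(c,u,v,fish=False):
    f=240/np.tan(np.radians(float(c['vertical_fov']))/2)
    x=(np.array(u,float)-float(c['cx']));y=(np.array(v,float)-float(c['cy']))
    if fish:
        r=np.hypot(x,y)+1e-9; th=r/f; d=np.stack([np.sin(th)*x/r,-np.sin(th)*y/r,-np.cos(th)],-1)
    else: d=np.stack([x/f,-y/f,-np.ones_like(x)],-1)
    return d@R.from_euler('xyz',c['rotation']).as_matrix().T
def onz(c,u,v,z,fish=False):
    d=ray(c,u,v,fish); e=np.array(c['eye']); return e+d*((z-e[2])/d[...,2])[...,None]
def proj(c,P,fish=False):
    f=240/np.tan(np.radians(float(c['vertical_fov']))/2)
    q=(np.atleast_2d(P)-c['eye'])@R.from_euler('xyz',c['rotation']).as_matrix()
    x,y,z=q[:,0],-q[:,1],-q[:,2]
    if fish:
        rr=np.hypot(x,y)+1e-9; s=f*np.arctan2(rr,z)/rr
    else: s=f/z
    return np.stack([c['cx']+x*s,c['cy']+y*s],-1)
def two(c1,p1,c2,p2):
    d1=ray(c1,*p1);d2=ray(c2,*p2);d1/=np.linalg.norm(d1);d2/=np.linalg.norm(d2)
    A=np.stack([d1,-d2],1);s=np.linalg.lstsq(A,c2['eye']-c1['eye'],rcond=None)[0]
    a=c1['eye']+s[0]*d1;b=c2['eye']+s[1]*d2;return (a+b)/2,np.linalg.norm(a-b)
E
python3 - <<'E'
from h import *
t=cam('top0');s=cam('side0')
cv2.imwrite('pics/c1.png',np.hstack([cv2.resize(t['p'][220:330,415:535],None,fx=3.3,fy=3.3,interpolation=2),cv2.resize(s['p'][325:435,235:355],None,fx=3.3,fy=3.3,interpolation=2)]))
cv2.imwrite('pics/c2.png',cv2.resize(t['p'][160:310,180:370],None,fx=4,fy=4,interpolation=2))
for n,c in(('t',t),('s',s)):
    h=cv2.cvtColor(c['p'],cv2.COLOR_BGR2HSV)
    for nm,m in (('red',((h[...,0]<6)|(h[...,0]>176))&(h[...,1]>170)&(h[...,2]>90)),('yel',(h[...,0]>22)&(h[...,0]<32)&(h[...,1]>190)&(h[...,2]>110))):
        k,l,st,ce=cv2.connectedComponentsWithStats(m.astype(np.uint8))
        for i in range(1,k):
            if st[i,4]>12: print(n,nm,st[i],ce[i].round(1))
E
```

```text
t red [487 239  10  11  77] [491.7 243.8]
t red [478 288   7   7  39] [480.9 290.9]
s red [332 353  12  10  95] [337.5 357.9]
s red [271 357   9   8  51] [274.7 360.5]
```

View pics/c1.png

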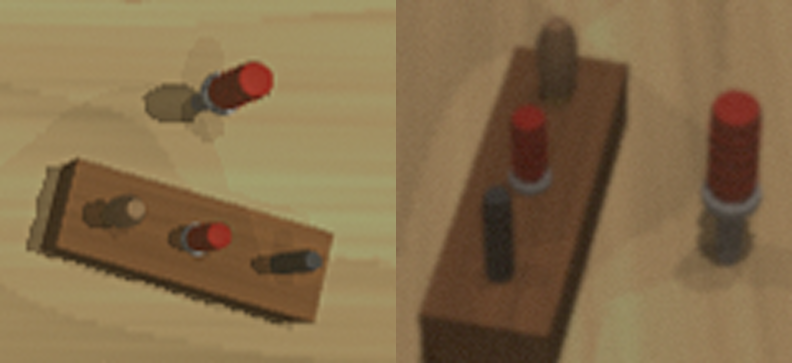

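View pics/c2.png

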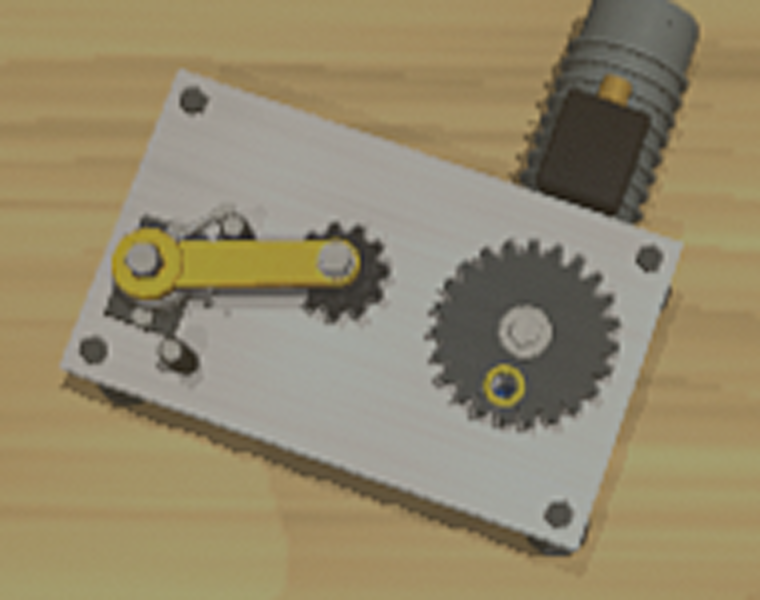

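The crop confirms it: the block pin at (481,291) in the top view is thinner and its shoulder rests on the block. The bench one at (491,244) is visibly fatter and is the look-alike. Now the coarse positions.

```bash
python3 - <<'E'
from h import *
t=cam('top0');s=cam('side0')
C=lambda x,y:(180+x/4,160+y/4)
def o(n,u,v,z): print(n,onz(t,u,v,z).round(1))
o('pin',481.7,291.2,92); print(two(t,(481.7,291.2),s,(274.5,358)))
o('awl',415+133/3.3,220+208/3.3,99);o('punch',415+313/3.3,220+260/3.3,101);o('loose',492,243.5,105)
print(two(t,(492.5,242.5),s,(338,355)))
o('hole',*C(505,385),113);o('shaft',*C(526,331),119);o('piv',*C(146,258),147);o('axle',*C(337,257),144)
for a in((182,70),(682,240),(580,550),(64,370)): o('corner',*C(*a),92)
o('tin',460,197,70)
E
```

```text
pin [ 477.9 -298.3   92. ]
(array([ 477.46017436, -296.96297134,   95.59298243]), np.float64(0.32944336974673766))
awl [ 494.3 -238.7   99. ]
punch [ 461.8 -355.5  101. ]
loose [ 581.6 -321.2  105. ]
(array([ 580.63565294, -317.39381413,  117.42233304]), np.float64(2.1725413847493167))
hole [546.1  85.7 113. ]
shaft [574.6  74.9 119. ]
piv [605.4 273.6 147. ]
axle [608.2 174.6 144. ]
corner [724.6 270.4  92. ]
corner [631.8 -11.1  92. ]
corner [459.7  43.8  92. ]
corner [553.5 326.5  92. ]
tin [ 695.3 -266.2   70. ]
```

```bash
cat >> h.py <<'E'
def plan(p,yaw,n,nt=None,frm=None,fyaw=None):
    s=env.state(); p0=np.array(s['eef_pos'] if frm is None else frm,float); M0=R.from_euler('xyz',s['tcp_rot'])if fyaw is None else R.from_euler('xyz',[-np.pi/2,0,fyaw])
    T=R.from_euler('xyz',[-np.pi/2,0,yaw]); rv=(M0.inv()*T).as_rotvec(); nt=nt or n
    M=M0
    for i in range(n):
        d=M.as_matrix().T@((np.array(p)-p0)/n)/10
        r=rv/nt if i<nt else rv*0
        print({k:round(float(x),3) for k,x in zip(('tx','ty','tz','rx','ry','rz'),list(d)+list(r)) })
        M=M*R.from_rotvec(r)
E
python3 - <<'E'
from h import *
plan([466,-342,230],-.27,10)
E
```

```text
{'tx': -1.311, 'ty': 0.033, 'tz': 3.006, 'rx': -0.0, 'ry': -0.091, 'rz': -0.0}
{'tx': -1.033, 'ty': 0.033, 'tz': 3.112, 'rx': -0.0, 'ry': -0.091, 'rz': -0.0}
{'tx': -0.745, 'ty': 0.033, 'tz': 3.193, 'rx': -0.0, 'ry': -0.091, 'rz': -0.0}
{'tx': -0.452, 'ty': 0.033, 'tz': 3.248, 'rx': -0.0, 'ry': -0.091, 'rz': -0.0}
{'tx': -0.155, 'ty': 0.033, 'tz': 3.275, 'rx': -0.0, 'ry': -0.091, 'rz': -0.0}
{'tx': 0.143, 'ty': 0.032, 'tz': 3.276, 'rx': -0.0, 'ry': -0.091, 'rz': -0.0}
{'tx': 0.44, 'ty': 0.032, 'tz': 3.249, 'rx': -0.0, 'ry': -0.091, 'rz': -0.0}
{'tx': 0.734, 'ty': 0.032, 'tz': 3.196, 'rx': -0.0, 'ry': -0.091, 'rz': -0.0}
{'tx': 1.021, 'ty': 0.032, 'tz': 3.116, 'rx': -0.0, 'ry': -0.091, 'rz': -0.0}
{'tx': 1.3, 'ty': 0.032, 'tz': 3.01, 'rx': -0.0, 'ry': -0.091, 'rz': -0.0}
```

>>> move_arm(
  rows=[
    {"tx": -1.3, "ty": 0.03, "tz": 3.0, "ry": -0.091, "grip": 60},
    {"tx": -1.0, "ty": 0.03, "tz": 3.1, "ry": -0.091, "grip": 35},
    {"tx": -0.75, "ty": 0.03, "tz": 3.2, "ry": -0.091, "grip": 35},
    {"tx": -0.45, "ty": 0.03, "tz": 3.25, "ry": -0.091, "grip": 35},
    {"tx": -0.15, "ty": 0.03, "tz": 3.3, "ry": -0.091, "grip": 35},
    {"tx": 0.15, "ty": 0.03, "tz": 3.3, "ry": -0.091, "grip": 35},
    {"tx": 0.45, "ty": 0.03, "tz": 3.25, "ry": -0.091, "grip": 35},
    {"tx": 0.75, "ty": 0.03, "tz": 3.2, "ry": -0.091, "grip": 35},
    {"tx": 1.0, "ty": 0.03, "tz": 3.1, "ry": -0.091, "grip": 35},
    {"tx": 1.3, "ty": 0.03, "tz": 3.0, "ry": -0.091, "grip": 35},
  ],
)

```text
validation failed for argument at $.ro...
```

>>> move_arm(
  rows=[
    {"grip": 35},
    {"grip": 35},
  ],
)

```text
validation failed for argument at $.ro...
```

```bash
python3 - <<'E'
from h import *
s=env.state();print(s['eef_pos'],s['tcp_rot'],s['joints'],s['opening'],s['ft_force'])
snap('wrist','w1')
E
```

```text
[ 238.04913541 -577.71759718  233.20375108] [-1.57072478e+00  8.32901744e-04 -1.17999980e+00] [-1.28560122e+00  4.91415086e-01  1.55929775e+00 -1.87549160e-05
  1.09171562e+00 -1.05592741e-01] 1.0012985458549628 [-0.05049477 -0.64827985  0.52483577]
```

View pics/w1.png

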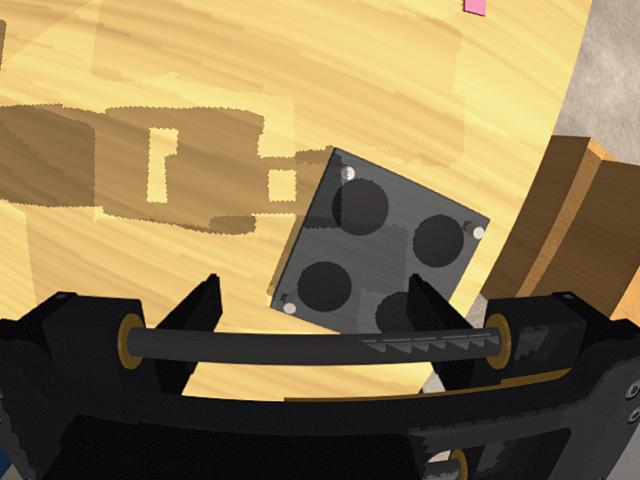

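The call was refused and nothing moved. I'll resend it with every key in each row.

>>> move_arm(
  rows=[
    {"tx": -1.3, "ty": 0.03, "tz": 3.0, "rx": 0, "ry": -0.091, "rz": 0, "grip": 60},
    {"tx": -1.0, "ty": 0.03, "tz": 3.1, "rx": 0, "ry": -0.091, "rz": 0, "grip": 35},
    {"tx": -0.75, "ty": 0.03, "tz": 3.2, "rx": 0, "ry": -0.091, "rz": 0, "grip": 35},
    {"tx": -0.45, "ty": 0.03, "tz": 3.25, "rx": 0, "ry": -0.091, "rz": 0, "grip": 35},
    {"tx": -0.15, "ty": 0.03, "tz": 3.3, "rx": 0, "ry": -0.091, "rz": 0, "grip": 35},
    {"tx": 0.15, "ty": 0.03, "tz": 3.3, "rx": 0, "ry": -0.091, "rz": 0, "grip": 35},
    {"tx": 0.45, "ty": 0.03, "tz": 3.25, "rx": 0, "ry": -0.091, "rz": 0, "grip": 35},
    {"tx": 0.75, "ty": 0.03, "tz": 3.2, "rx": 0, "ry": -0.091, "rz": 0, "grip": 35},
    {"tx": 1.0, "ty": 0.03, "tz": 3.1, "rx": 0, "ry": -0.091, "rz": 0, "grip": 35},
    {"tx": 1.3, "ty": 0.03, "tz": 3.0, "rx": 0, "ry": -0.091, "rz": 0, "grip": 35},
  ],
)

```text
t: 1.03
eef_pos: [467.4, -341.2, 230.6]
tcp_rot: [-1.571, 0.0, -0.265]
ft_force: [1.5, 0.5, 0.2]
opening: 0.374
```

```bash
python3 - <<'E'
from h import *
s=env.state();print(s['eef_pos'],s['tcp_rot'],s['qvel'].round(3),s['opening'])
snap('wrist','w1')
s=env.state();print(s['eef_pos'])
E
```

```text
[ 467.41642404 -341.20413279  230.60396738] [-1.57084248e+00  4.89483136e-05 -2.65473598e-01] [ 0.684  0.07  -0.112  0.001  0.037 -0.405] 0.3738686108707539
[ 470.33164786 -337.76105097  230.5617024 ]
```

View pics/w1.png

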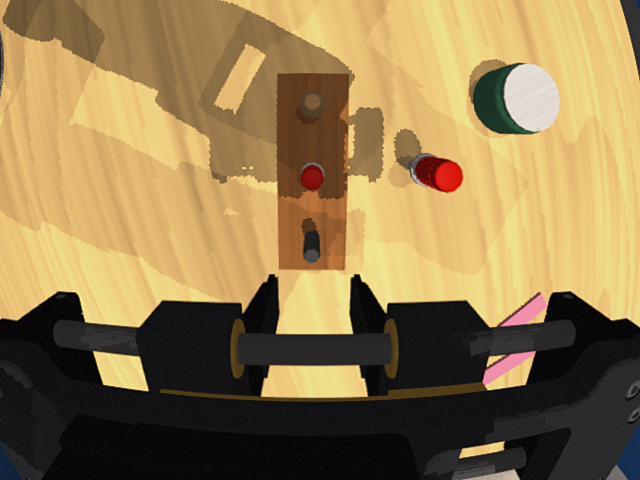

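The wrist view shows the block upright, with the awl at (312,102), the pin at (313,177) and the punch at (312,250). The look-alike is at (440,172). The arm was still settling, so I'll re-measure now that it's at rest.

```bash
python3 - <<'E'
from h import *
snap('wrist','w2a')
p,d,c=snap('wrist','w2');s=env.state();print(s['eef_pos'],s['tcp_rot'],s['qvel'].round(3))
h=cv2.cvtColor(p,cv2.COLOR_BGR2HSV)
m=((h[...,0]<6)|(h[...,0]>176))&(h[...,1]>170)&(h[...,2]>70)
k,l,st,ce=cv2.connectedComponentsWithStats(m.astype(np.uint8))
for i in range(1,k):
    if st[i,4]>50: print(st[i],ce[i],onz(c,*ce[i],92,True), d[int(ce[i][1]),int(ce[i][0])])
x,y=300,165;cv2.imwrite('pics/w2c.png',cv2.resize(p[130:230,260:360],None,fx=5,fy=5,interpolation=2))
E
```

```text
[ 467.65182003 -341.01025899  230.50589803] [-1.57072228e+00  1.75068867e-04 -2.66703316e-01] [-0.051 -0.     0.002 -0.009  0.001  0.015]
[ 415  159   47   36 1236] [438.10679612 176.30987055] [ 579.14699653 -316.49410166   92.        ] 262.71127
[300 168  23  24 428] [310.63317757 179.56074766] [ 478.64781517 -294.13431847   92.        ] 287.16193
```

View pics/w2c.png

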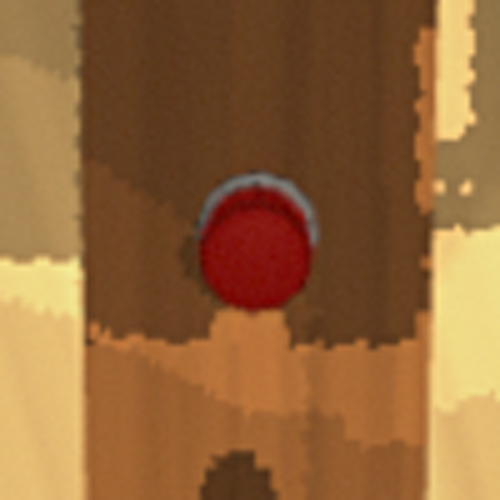

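>>> move_arm(
  rows=[
    {"tx": -0.07, "ty": 0.5, "tz": 2.34, "rx": 0, "ry": 0, "rz": 0, "grip": 36},
    {"tx": -0.07, "ty": 2.5, "tz": 2.34, "rx": 0, "ry": 0, "rz": 0, "grip": 36},
    {"tx": 0, "ty": 2.5, "tz": 0, "rx": 0, "ry": 0, "rz": 0, "grip": 36},
    {"tx": 0, "ty": 2.5, "tz": 0, "rx": 0, "ry": 0, "rz": 0, "grip": 36},
    {"tx": 0, "ty": 2.0, "tz": 0, "rx": 0, "ry": 0, "rz": 0, "grip": 36},
    {"tx": 0, "ty": 0, "tz": 0, "rx": 0, "ry": 0, "rz": 0, "grip": 36},
    {"tx": 0, "ty": 0, "tz": 0, "rx": 0, "ry": 0, "rz": 0, "grip": 36},
  ],
)

```text
t: 1.77
eef_pos: [477.0, -297.7, 130.3]
tcp_rot: [-1.57, 0.002, -0.272]
ft_force: [0.4, -0.2, 0.8]
opening: 0.356
```

```bash
python3 - <<'E'
from h import *
s=env.state();print(s['eef_pos'],s['tcp_rot'],s['ft_force'])
p,d,c=snap('wrist','w3')
P=s['eef_pos'];print(proj(c,[[P[0],P[1],92]],True))
E
```

```text
[ 477.03160086 -297.6825285   130.30901388] [-1.57027189  0.00167936 -0.27166953] [ 0.39071444 -0.22043911  0.75087827]
[[313.58600443 284.43347979]]
```

View pics/w3.png

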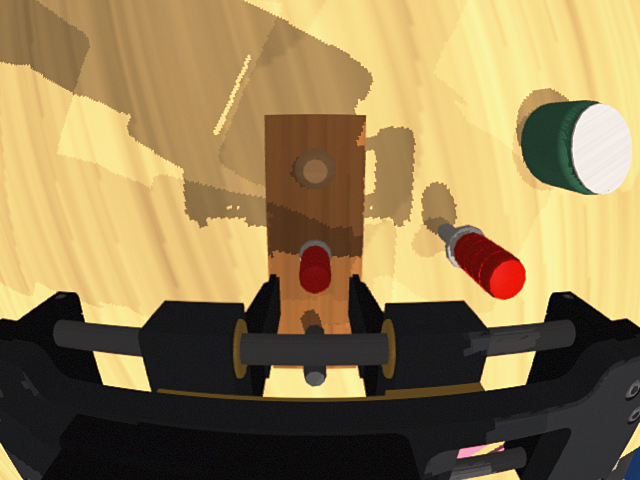

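The pin top is at (315,278), centred between the jaws and about 3 mm ahead of the TCP. I'll correct that and descend.

>>> move_arm(
  rows=[
    {"tx": 0, "ty": 1.5, "tz": 0.33, "rx": 0, "ry": 0, "rz": 0, "grip": 36},
    {"tx": 0, "ty": 1.5, "tz": 0, "rx": 0, "ry": 0, "rz": 0, "grip": 36},
    {"tx": 0, "ty": 1.5, "tz": 0, "rx": 0, "ry": 0, "rz": 0, "grip": 36},
    {"tx": 0, "ty": 1.0, "tz": 0, "rx": 0, "ry": 0, "rz": 0, "grip": 36},
    {"tx": 0, "ty": 0, "tz": 0, "rx": 0, "ry": 0, "rz": 0, "grip": 36},
    {"tx": 0, "ty": 0, "tz": 0, "rx": 0, "ry": 0, "rz": 0, "grip": 36},
  ],
)

```text
t: 2.32
eef_pos: [478.7, -294.3, 76.4]
tcp_rot: [-1.571, -0.001, -0.27]
ft_force: [0.4, -0.6, -0.6]
opening: 0.36
```

```bash
python3 - <<'E'
from h import *
s=env.state();print(s['eef_pos'],s['tcp_rot'],s['ft_force'])
p,d,c=snap('wrist','w4')
P=s['eef_pos'];print(proj(c,[[P[0],P[1],92],P],True)); print(env.state()['eef_pos'])
E
```

```text
[ 478.72011875 -294.3333414    76.3841402 ] [-1.57111683e+00 -5.97375106e-04 -2.70432289e-01] [ 0.40210426 -0.59807485 -0.61856784]
[[313.31819542 333.57110123]
 [313.36034314 316.46588177]]
[ 478.89586579 -294.39705361   76.66901846]
```

View pics/w4.png

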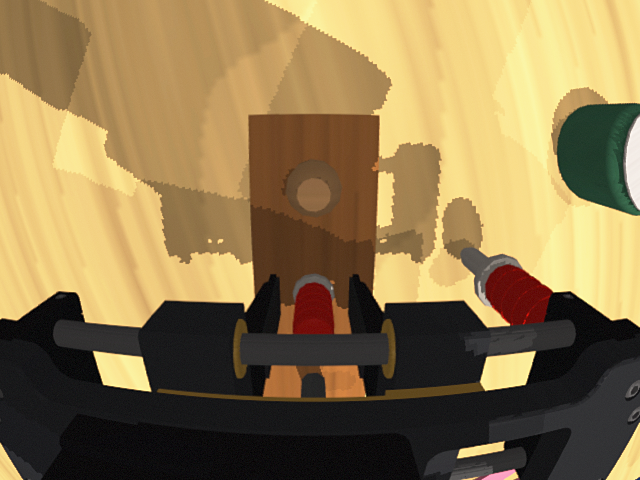

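The red handle at (314,310) is between the jaws and the fingertips are just above the collar at (314,282). Closing now.

>>> move_arm(
  rows=[
    {"tx": 0, "ty": 0, "tz": 0, "rx": 0, "ry": 0, "rz": 0, "grip": 10},
    {"tx": 0, "ty": 0, "tz": 0, "rx": 0, "ry": 0, "rz": 0, "grip": 5},
    {"tx": 0, "ty": 0, "tz": 0, "rx": 0, "ry": 0, "rz": 0, "grip": 0},
    {"tx": 0, "ty": 0, "tz": 0, "rx": 0, "ry": 0, "rz": 0, "grip": 0},
    {"tx": 0, "ty": 0, "tz": 0, "rx": 0, "ry": 0, "rz": 0, "grip": 0},
    {"tx": 0, "ty": 0, "tz": 0, "rx": 0, "ry": 0, "rz": 0, "grip": 0},
  ],
)

```text
t: 2.87
eef_pos: [478.7, -294.1, 76.2]
tcp_rot: [-1.571, -0.001, -0.27]
ft_force: [-0.5, 1.6, 5.8]
opening: 0.186
```

>>> move_arm(
  rows=[
    {"tx": 0, "ty": -0.7, "tz": 0, "rx": 0, "ry": 0, "rz": 0, "grip": 0},
    {"tx": 0, "ty": -1.5, "tz": 0, "rx": 0, "ry": 0, "rz": 0, "grip": 0},
    {"tx": 0, "ty": -2.5, "tz": 0, "rx": 0, "ry": 0, "rz": 0, "grip": 0},
    {"tx": 0, "ty": -3, "tz": 0, "rx": 0, "ry": 0, "rz": 0, "grip": 0},
    {"tx": 0, "ty": -3, "tz": 0, "rx": 0, "ry": 0, "rz": 0, "grip": 0},
    {"tx": 0, "ty": -3, "tz": 0, "rx": 0, "ry": 0, "rz": 0, "grip": 0},
    {"tx": 0, "ty": -2, "tz": 0, "rx": 0, "ry": 0, "rz": 0, "grip": 0},
    {"tx": 0, "ty": -1, "tz": 0, "rx": 0, "ry": 0, "rz": 0, "grip": 0},
  ],
)

```text
t: 3.53
eef_pos: [478.9, -294.1, 245.8]
tcp_rot: [-1.572, -0.004, -0.27]
ft_force: [-0.2, -0.1, -1.3]
opening: 0.18
```

```bash
python3 - <<'E'
from h import *
s=env.state();print(s['eef_pos'],s['tcp_rot'],s['ft_force'])
p,d,c=snap('wrist','w5');snap('top','t5')
s=env.state();print(s['eef_pos'],s['opening'],s['ft_force'])
plan([546-np.sin(.27)*90,85.7-np.cos(.27)*90,s['eef_pos'][2]],-.27,10)
E
```

```text
[ 478.93818753 -294.14539254  245.79130888] [-1.57233852 -0.0035129  -0.26987242] [-0.24701852 -0.09935898 -1.34008758]
[ 478.77964405 -294.04234746  244.02918884] 0.18021417640806678 [ 0.42875327 -0.7541026  -1.15599734]
{'tx': -0.365, 'ty': -0.004, 'tz': 2.939, 'rx': 0.0, 'ry': 0.0, 'rz': 0.0}
{'tx': -0.365, 'ty': -0.004, 'tz': 2.939, 'rx': 0.0, 'ry': 0.0, 'rz': 0.0}
{'tx': -0.365, 'ty': -0.003, 'tz': 2.939, 'rx': 0.0, 'ry': 0.0, 'rz': 0.0}
{'tx': -0.365, 'ty': -0.003, 'tz': 2.939, 'rx': 0.0, 'ry': 0.0, 'rz': 0.0}
{'tx': -0.365, 'ty': -0.002, 'tz': 2.939, 'rx': 0.0, 'ry': 0.0, 'rz': 0.0}
{'tx': -0.365, 'ty': -0.002, 'tz': 2.939, 'rx': 0.0, 'ry': 0.0, 'rz': 0.0}
{'tx': -0.365, 'ty': -0.002, 'tz': 2.939, 'rx': 0.0, 'ry': 0.0, 'rz': 0.0}
{'tx': -0.365, 'ty': -0.001, 'tz': 2.939, 'rx': 0.0, 'ry': 0.0, 'rz': 0.0}
{'tx': -0.365, 'ty': -0.001, 'tz': 2.939, 'rx': 0.0, 'ry': 0.0, 'rz': 0.0}
{'tx': -0.365, 'ty': -0.0, 'tz': 2.939, 'rx': 0.0, 'ry': 0.0, 'rz': 0.0}
```

View pics/w5.png

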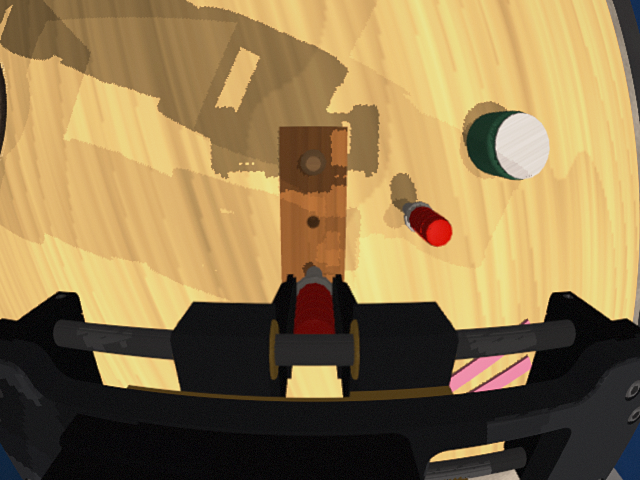

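View pics/t5.png

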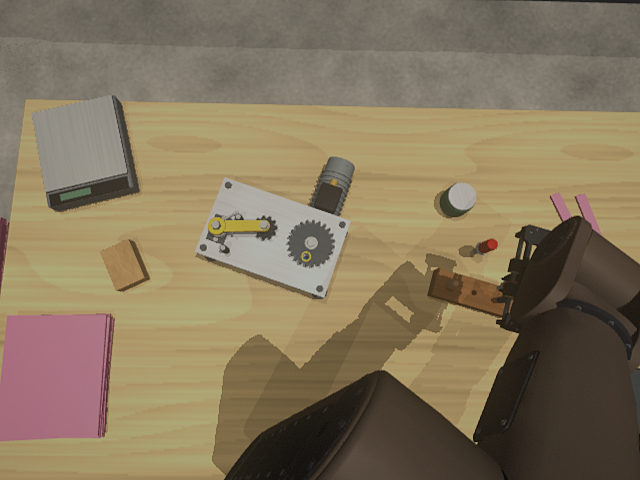

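The pin is in the hand: red handle at (314,310), collar at (314,285), and its block hole at (313,222) is empty. Next I carry it to about 90 mm short of the sprocket hole.

>>> move_arm(
  rows=[
    {"tx": -0.36, "ty": 0, "tz": 1.5, "rx": 0, "ry": 0, "rz": 0, "grip": 0},
    {"tx": -0.36, "ty": 0, "tz": 3, "rx": 0, "ry": 0, "rz": 0, "grip": 0},
    {"tx": -0.36, "ty": 0, "tz": 3.5, "rx": 0, "ry": 0, "rz": 0, "grip": 0},
    {"tx": -0.36, "ty": 0, "tz": 3.5, "rx": 0, "ry": 0, "rz": 0, "grip": 0},
    {"tx": -0.36, "ty": 0, "tz": 3.5, "rx": 0, "ry": 0, "rz": 0, "grip": 0},
    {"tx": -0.36, "ty": 0, "tz": 3.5, "rx": 0, "ry": 0, "rz": 0, "grip": 0},
    {"tx": -0.36, "ty": 0, "tz": 3.5, "rx": 0, "ry": 0, "rz": 0, "grip": 0},
    {"tx": -0.36, "ty": 0, "tz": 3.5, "rx": 0, "ry": 0, "rz": 0, "grip": 0},
    {"tx": -0.36, "ty": 0, "tz": 2.5, "rx": 0, "ry": 0, "rz": 0, "grip": 0},
    {"tx": -0.36, "ty": 0, "tz": 1.4, "rx": 0, "ry": 0, "rz": 0, "grip": 0},
  ],
)

```text
t: 4.47
eef_pos: [521.4, 2.4, 240.8]
tcp_rot: [-1.571, 0.003, -0.268]
ft_force: [0.2, 0.3, -1.0]
opening: 0.181
```

>>> move_arm(
  rows=[
    {"tx": 0, "ty": 0, "tz": 0, "rx": 0, "ry": 0, "rz": 0, "grip": 0},
    {"tx": 0, "ty": 0, "tz": 0, "rx": 0, "ry": 0, "rz": 0, "grip": 0},
    {"tx": 0, "ty": 0, "tz": 0, "rx": 0, "ry": 0, "rz": 0, "grip": 0},
  ],
)

```text
t: 4.72
eef_pos: [521.8, -1.1, 241.7]
tcp_rot: [-1.571, 0.002, -0.27]
ft_force: [-0.1, -0.9, -0.1]
opening: 0.191
```

```bash
python3 - <<'E'
from h import *
s=env.state();print(s['eef_pos'],s['tcp_rot'],s['qvel'].round(3))
p,d,c=snap('wrist','w6')
cv2.imwrite('pics/w6c.png',cv2.resize(p[60:330,180:440],None,fx=2.2,fy=2.2,interpolation=2))
h=cv2.cvtColor(p,cv2.COLOR_BGR2HSV)
m=(h[...,0]>20)&(h[...,0]<34)&(h[...,1]>150)&(h[...,2]>110)
k,l,st,ce=cv2.connectedComponentsWithStats(m.astype(np.uint8))
for i in range(1,k):
    if st[i,4]>50: print(st[i],ce[i],onz(c,*ce[i],113,True))
E
```

```text
[521.77925357  -1.14620723 241.65455775] [-1.57126006  0.00165735 -0.26988492] [-0.018 -0.003 -0.009 -0.003  0.003  0.   ]
[300 105  29  28 284] [313.56690141 118.86267606] [546.36334492  88.67339972 113.        ]
[514 142  12   8  68] [518.98529412 145.5       ] [706.45400002  32.02976527 113.        ]
```

View pics/w6c.png

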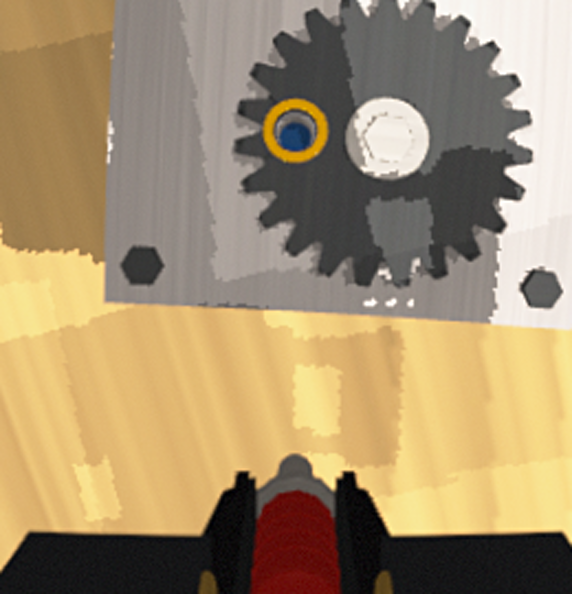

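The yellow ring is at (313.6,118.9) and the pin nose at (314,267), in the same column. I'll work out where the tip sits relative to the TCP.

```bash
python3 - <<'E'
from h import *
c=cam('w6');p=np.array([521.78,-1.15,241.65]);y=-.27
X=np.array([np.cos(y),np.sin(y),0]);Z=np.array([-np.sin(y),np.cos(y),0])
for off in (-2,0,2,4): 
    q=p+off*Z; print(off,proj(c,[q+[0,0,-65.3]+3*Z,q+[0,0,-59.3]+5*Z,q+[0,0,-31.3]+11*Z],True).round(1).tolist())
pic=c['p'];print(pic[258:296:2,314].tolist())
r=onz(c,313.6,118.5,113,True)-p;print(r@X,r@Z)
cv2.imwrite('pics/w6d.png',cv2.resize(pic[250:330,274:354],None,fx=7,fy=7,interpolation=0))
E
```

```text
-2 [[313.7, 266.2], [313.7, 266.4], [313.6, 273.6]]
0 [[313.7, 263.2], [313.7, 263.3], [313.6, 270.0]]
2 [[313.7, 260.1], [313.7, 260.1], [313.6, 266.4]]
4 [[313.7, 257.0], [313.7, 256.9], [313.6, 262.8]]
[[116, 186, 228], [113, 187, 226], [114, 183, 225], [115, 185, 228], [87, 118, 143], [73, 76, 79], [76, 79, 85], [78, 83, 88], [72, 76, 80], [76, 79, 83], [88, 93, 98], [84, 89, 94], [71, 75, 94], [6, 6, 97], [9, 14, 101], [2, 9, 95], [10, 14, 95], [6, 8, 96], [10, 12, 97]]
-0.2415294716158254 93.3997646227527
```

View pics/w6d.png

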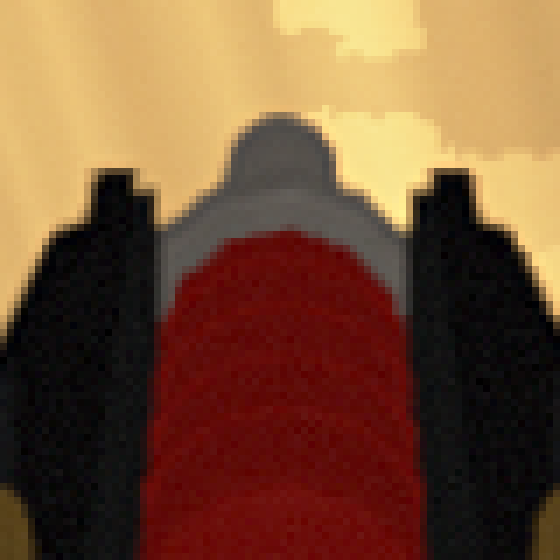

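>>> move_arm(
  rows=[
    {"tx": -0.03, "ty": 0, "tz": 2, "rx": 0, "ry": 0, "rz": 0, "grip": 0},
    {"tx": 0, "ty": 0, "tz": 3, "rx": 0, "ry": 0, "rz": 0, "grip": 0},
    {"tx": 0, "ty": 0, "tz": 2.5, "rx": 0, "ry": 0, "rz": 0, "grip": 0},
    {"tx": 0, "ty": 1, "tz": 1.5, "rx": 0, "ry": 0, "rz": 0, "grip": 0},
    {"tx": 0, "ty": 1.5, "tz": 0.4, "rx": 0, "ry": 0, "rz": 0, "grip": 0},
    {"tx": 0, "ty": 1.5, "tz": 0, "rx": 0, "ry": 0, "rz": 0, "grip": 0},
    {"tx": 0, "ty": 1, "tz": 0, "rx": 0, "ry": 0, "rz": 0, "grip": 0},
    {"tx": 0, "ty": 0, "tz": 0, "rx": 0, "ry": 0, "rz": 0, "grip": 0},
    {"tx": 0, "ty": 0, "tz": 0, "rx": 0, "ry": 0, "rz": 0, "grip": 0},
    {"tx": 0, "ty": 0, "tz": 0, "rx": 0, "ry": 0, "rz": 0, "grip": 0},
  ],
)

```text
t: 5.6
eef_pos: [547.4, 89.1, 193.2]
tcp_rot: [-1.571, -0.001, -0.271]
ft_force: [0.5, -0.4, -0.6]
opening: 0.185
```

```bash
python3 - <<'E'
from h import *
s=env.state();print(s['eef_pos'],s['tcp_rot'],s['qvel'].round(3))
p,d,c=snap('wrist','w7');snap('side','s7')
cv2.imwrite('pics/w7c.png',cv2.resize(p[210:310,244:384],None,fx=5.6,fy=5.6,interpolation=2))
P=s['eef_pos'];y=s['tcp_rot'][2];X=np.array([np.cos(y),np.sin(y),0]);Z=np.array([-np.sin(y),np.cos(y),0])
for off in(-3,0,3,6): 
    print(off,proj(c,[np.r_[(P+off*Z)[:2],113],P+[0,0,-65.3]+off*Z],True).round(1).tolist())
E
```

```text
[547.38062909  89.14509495 193.22511418] [-1.57066849e+00 -7.57140160e-04 -2.70901296e-01] [ 0.005 -0.007 -0.004 -0.    -0.001 -0.   ]
-3 [[313.4, 264.4], [313.4, 272.3]]
0 [[313.4, 260.1], [313.4, 267.8]]
3 [[313.4, 255.7], [313.4, 263.2]]
6 [[313.4, 251.3], [313.4, 258.6]]
```

View pics/w7c.png

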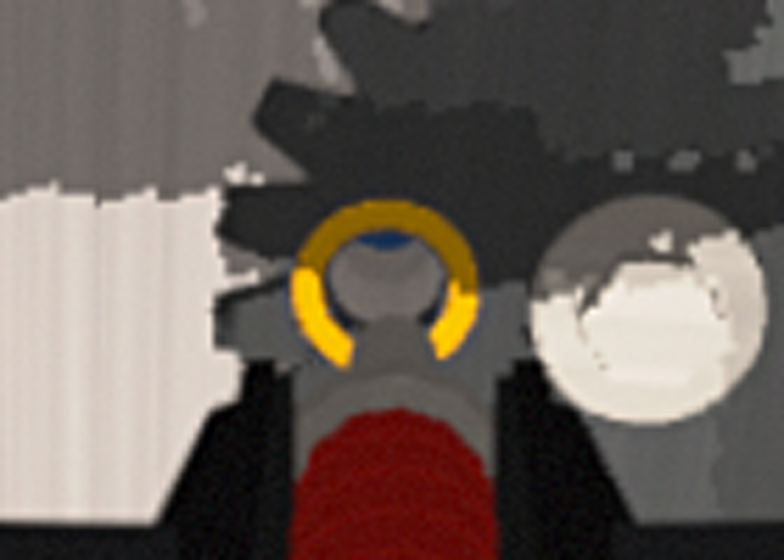

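View pics/s7.png

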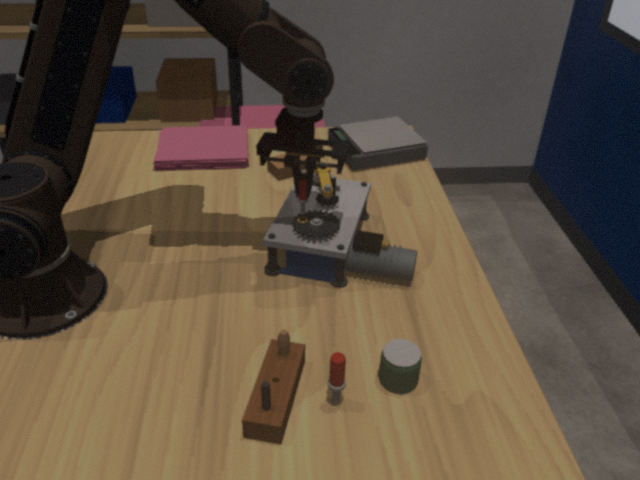

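```bash
python3 - <<'E'
from h import *
c=cam('w7')['p'][235:295,280:350].astype(float)
c=np.clip(c*1.8+10,0,255).astype(np.uint8)
cv2.imwrite('pics/w7d.png',cv2.resize(c,None,fx=10,fy=10,interpolation=2))
E
```

```text
(no output)
```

View pics/w7d.png

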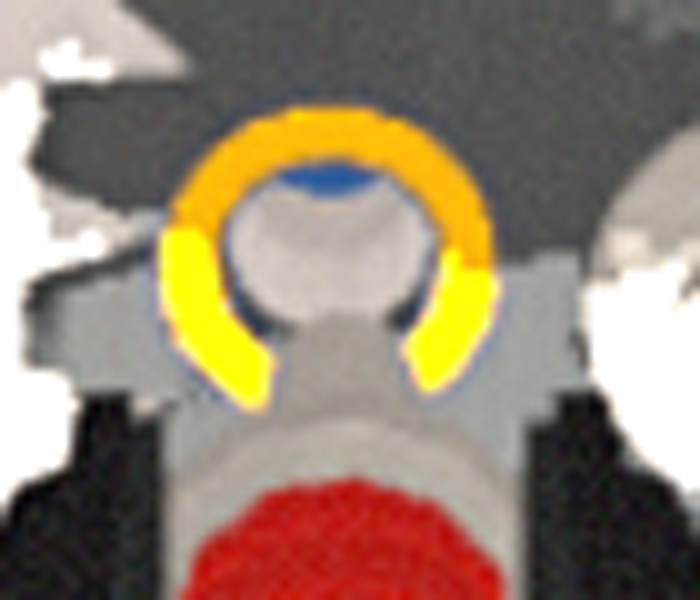

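In the ×10 crop the ring centre is at about pixel (312.8,260.9). The pin nose is at column 314.7, front edge row 266.5. So the pin needs about −1.1 mm in tool x and +1.6 mm in tool z. I'll correct that and lower it partway.

>>> move_arm(
  rows=[
    {"tx": -0.11, "ty": 0.2, "tz": 0.16, "rx": 0, "ry": 0, "rz": 0, "grip": 0},
    {"tx": 0, "ty": 0.5, "tz": 0, "rx": 0, "ry": 0, "rz": 0, "grip": 0},
    {"tx": 0, "ty": 0.5, "tz": 0, "rx": 0, "ry": 0, "rz": 0, "grip": 0},
    {"tx": 0, "ty": 0.2, "tz": 0, "rx": 0, "ry": 0, "rz": 0, "grip": 0},
    {"tx": 0, "ty": 0, "tz": 0, "rx": 0, "ry": 0, "rz": 0, "grip": 0},
    {"tx": 0, "ty": 0, "tz": 0, "rx": 0, "ry": 0, "rz": 0, "grip": 0},
  ],
)

```text
t: 6.2
eef_pos: [546.4, 91.6, 178.4]
tcp_rot: [-1.571, 0.0, -0.27]
ft_force: [0.1, -0.2, -1.0]
opening: 0.183
```

```bash
python3 - <<'E'
from h import *
s=env.state();print(s['eef_pos'],s['tcp_rot'],s['ft_force'])
p,d,c=snap('wrist','w8')
c=p[235:310,270:360].astype(float)
c=np.clip(c*1.8+10,0,255).astype(np.uint8)
cv2.imwrite('pics/w8d.png',cv2.resize(c,None,fx=8,fy=8,interpolation=2))
E
```

```text
[546.37844063  91.57294065 178.39414663] [-1.57101406e+00  3.62217683e-04 -2.70006498e-01] [ 0.05498754 -0.15127359 -1.02225943]
```

View pics/w8d.png

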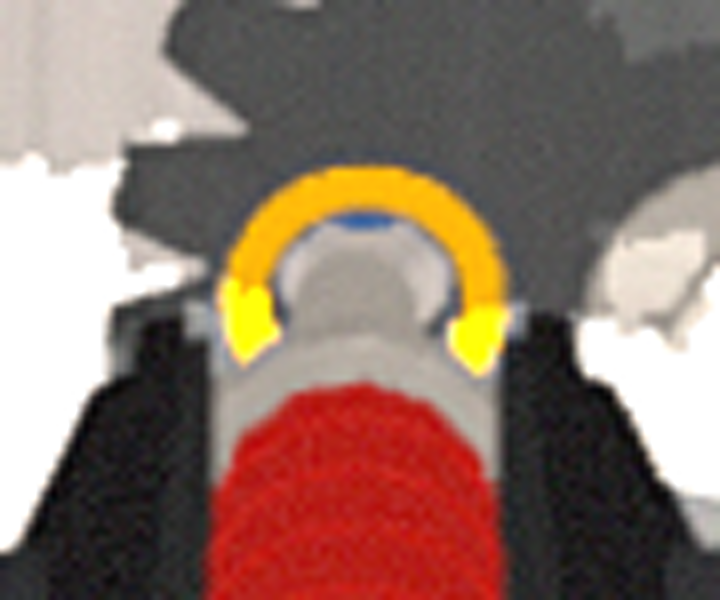

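The nose at (314,266) is inside the ring, within about 0.8 mm of the ring centre at (315.4,271). A small correction, then further down.

>>> move_arm(
  rows=[
    {"tx": 0.06, "ty": 0.1, "tz": -0.07, "rx": 0, "ry": 0, "rz": 0, "grip": 0},
    {"tx": 0, "ty": 0.4, "tz": 0, "rx": 0, "ry": 0, "rz": 0, "grip": 0},
    {"tx": 0, "ty": 0.4, "tz": 0, "rx": 0, "ry": 0, "rz": 0, "grip": 0},
    {"tx": 0, "ty": 0.4, "tz": 0, "rx": 0, "ry": 0, "rz": 0, "grip": 0},
    {"tx": 0, "ty": 0.4, "tz": 0, "rx": 0, "ry": 0, "rz": 0, "grip": 0},
    {"tx": 0, "ty": 0.3, "tz": 0, "rx": 0, "ry": 0, "rz": 0, "grip": 0},
    {"tx": 0, "ty": 0, "tz": 0, "rx": 0, "ry": 0, "rz": 0, "grip": 0},
    {"tx": 0, "ty": 0, "tz": 0, "rx": 0, "ry": 0, "rz": 0, "grip": 0},
  ],
)

```text
t: 6.92
eef_pos: [546.7, 90.7, 158.4]
tcp_rot: [-1.571, 0.0, -0.27]
ft_force: [-0.5, -0.3, -1.0]
opening: 0.184
```

>>> move_arm(
  rows=[
    {"tx": 0, "ty": 0.2, "tz": 0, "rx": 0, "ry": 0, "rz": 0, "grip": 0},
    {"tx": 0, "ty": 0.2, "tz": 0, "rx": 0, "ry": 0, "rz": 0, "grip": 0},
    {"tx": 0, "ty": 0.2, "tz": 0, "rx": 0, "ry": 0, "rz": 0, "grip": 0},
    {"tx": 0, "ty": 0.2, "tz": 0, "rx": 0, "ry": 0, "rz": 0, "grip": 0},
    {"tx": 0, "ty": 0, "tz": 0, "rx": 0, "ry": 0, "rz": 0, "grip": 0},
    {"tx": 0, "ty": 0, "tz": 0, "rx": 0, "ry": 0, "rz": 0, "grip": 0},
  ],
)

```text
t: 7.42
eef_pos: [546.7, 90.7, 150.5]
tcp_rot: [-1.571, 0.0, -0.27]
ft_force: [-0.7, -0.3, -1.3]
opening: 0.184
```

No side load, and the tip is about 7 mm into the bore. Continuing until the collar seats.

>>> move_arm(
  rows=[
    {"tx": 0, "ty": 0.2, "tz": 0, "rx": 0, "ry": 0, "rz": 0, "grip": 0},
    {"tx": 0, "ty": 0.2, "tz": 0, "rx": 0, "ry": 0, "rz": 0, "grip": 0},
    {"tx": 0, "ty": 0.1, "tz": 0, "rx": 0, "ry": 0, "rz": 0, "grip": 0},
    {"tx": 0, "ty": 0.1, "tz": 0, "rx": 0, "ry": 0, "rz": 0, "grip": 0},
    {"tx": 0, "ty": 0.05, "tz": 0, "rx": 0, "ry": 0, "rz": 0, "grip": 0},
    {"tx": 0, "ty": 0, "tz": 0, "rx": 0, "ry": 0, "rz": 0, "grip": 0},
    {"tx": 0, "ty": 0, "tz": 0, "rx": 0, "ry": 0, "rz": 0, "grip": 0},
  ],
)

```text
t: 8.0
eef_pos: [546.8, 90.7, 144.2]
tcp_rot: [-1.571, -0.0, -0.27]
ft_force: [-0.5, -2.1, 1.5]
opening: 0.185
```

>>> move_arm(
  rows=[
    {"tx": 0, "ty": 0.05, "tz": 0, "rx": 0, "ry": 0, "rz": 0, "grip": 0},
    {"tx": 0, "ty": 0.05, "tz": 0, "rx": 0, "ry": 0, "rz": 0, "grip": 0},
    {"tx": 0, "ty": 0, "tz": 0, "rx": 0, "ry": 0, "rz": 0, "grip": 0},
    {"tx": 0, "ty": 0, "tz": 0, "rx": 0, "ry": 0, "rz": 0, "grip": 0},
  ],
)

```text
t: 8.33
eef_pos: [546.8, 90.7, 144.1]
tcp_rot: [-1.571, -0.001, -0.27]
ft_force: [-5.6, -1.3, 13.1]
opening: 0.184
```

```bash
python3 - <<'E'
from h import *
p,d,c=snap('wrist','w9')
print(env.state()['ft_force'],env.state()['eef_pos'])
c=p[200:340,230:410]
cv2.imwrite('pics/w9c.png',cv2.resize(c,None,fx=4,fy=4,interpolation=2))
E
```

```text
[-4.32733437 -1.21165005 12.20433074] [546.84127378  90.70673625 144.10443526]
```

View pics/w9c.png

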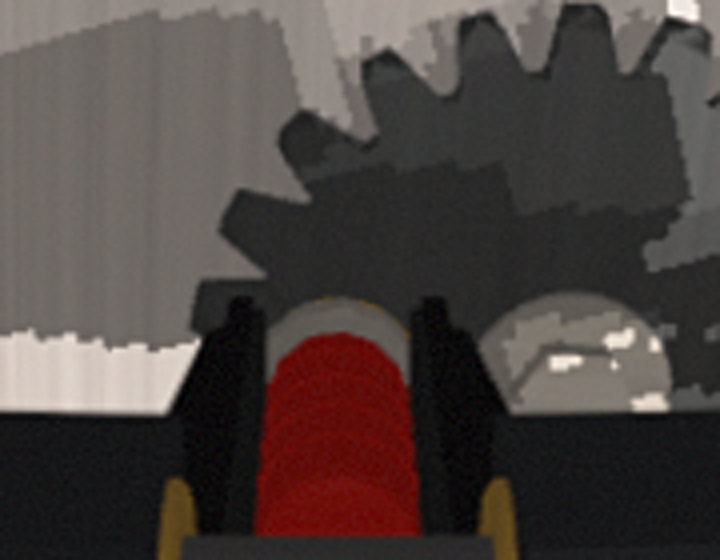

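The collar at crop (340,320) covers the ring, with 12 N of contact at TCP z 144.1, which is the computed seated height. I'll release and rise.

>>> move_arm(
  rows=[
    {"tx": 0, "ty": 0, "tz": 0, "rx": 0, "ry": 0, "rz": 0, "grip": 36},
    {"tx": 0, "ty": 0, "tz": 0, "rx": 0, "ry": 0, "rz": 0, "grip": 36},
    {"tx": 0, "ty": 0, "tz": 0, "rx": 0, "ry": 0, "rz": 0, "grip": 36},
    {"tx": 0, "ty": -1, "tz": 0, "rx": 0, "ry": 0, "rz": 0, "grip": 36},
    {"tx": 0, "ty": -2.5, "tz": 0, "rx": 0, "ry": 0, "rz": 0, "grip": 36},
    {"tx": 0, "ty": -3, "tz": 0, "rx": 0, "ry": 0, "rz": 0, "grip": 36},
    {"tx": 0, "ty": -2.5, "tz": 0, "rx": 0, "ry": 0, "rz": 0, "grip": 36},
    {"tx": 0, "ty": -1, "tz": 0, "rx": 0, "ry": 0, "rz": 0, "grip": 36},
    {"tx": 0, "ty": 0, "tz": 0, "rx": 0, "ry": 0, "rz": 0, "grip": 36},
    {"tx": 0, "ty": 0, "tz": 0, "rx": 0, "ry": 0, "rz": 0, "grip": 36},
  ],
)

```text
t: 9.22
eef_pos: [546.6, 90.7, 242.8]
tcp_rot: [-1.571, -0.0, -0.27]
ft_force: [0.4, 0.9, 0.4]
opening: 0.358
```

```bash
python3 - <<'E'
from h import *
s=env.state();print(s['eef_pos'],s['tcp_rot'],s['qvel'].round(3),s['ft_force'],s['opening'])
p,d,c=snap('wrist','w10');snap('side','s10')
h=cv2.cvtColor(p,cv2.COLOR_BGR2HSV)
m=(h[...,0]>20)&(h[...,0]<34)&(h[...,1]>150)&(h[...,2]>80)
k,l,st,ce=cv2.connectedComponentsWithStats(m.astype(np.uint8))
for i in range(1,k):
    if st[i,4]>50: print(st[i],ce[i])
E
```

```text
[546.57502871  90.74799591 242.8176424 ] [-1.57078414e+00 -1.89597253e-04 -2.69992018e-01] [-0.002  0.026  0.021 -0.001 -0.006 -0.001] [0.40384696 0.85144104 0.36203243] 0.35831765129762183
[ 307    0   77  125 3650] [347.46821918  51.21589041]
```

View pics/w10.png

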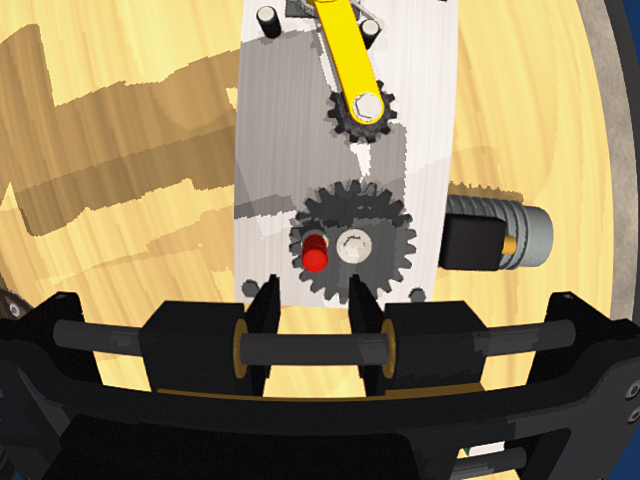

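The pin stands in the sprocket hole with its top at (314,260). The yellow arm's axle nut is at (368,105), and the stop post is at (267,20) on its −x side. I'll move to where I can measure the arm.

```bash
python3 - <<'E'
from h import *
plan([606,140,243],.03,5)
E
```

```text
{'tx': 0.889, 'ty': -0.03, 'tz': 1.269, 'rx': 0.0, 'ry': -0.06, 'rz': -0.0}
{'tx': 0.963, 'ty': -0.029, 'tz': 1.214, 'rx': 0.0, 'ry': -0.06, 'rz': -0.0}
{'tx': 1.034, 'ty': -0.028, 'tz': 1.154, 'rx': 0.0, 'ry': -0.06, 'rz': -0.0}
{'tx': 1.102, 'ty': -0.028, 'tz': 1.089, 'rx': 0.0, 'ry': -0.06, 'rz': -0.0}
{'tx': 1.165, 'ty': -0.027, 'tz': 1.021, 'rx': 0.0, 'ry': -0.06, 'rz': -0.0}
```

View pics/s10.png

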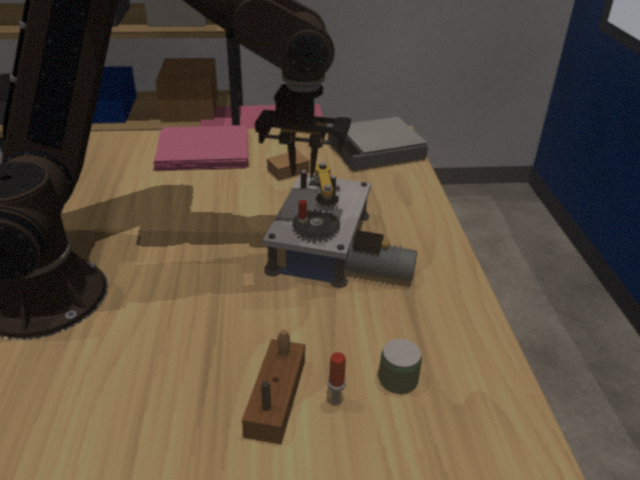

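The side view also shows the pin seated on the sprocket at (302,208), released.

>>> move_arm(
  rows=[
    {"tx": 0.89, "ty": 0, "tz": 1.27, "rx": 0, "ry": -0.06, "rz": 0, "grip": 45},
    {"tx": 0.96, "ty": 0, "tz": 1.21, "rx": 0, "ry": -0.06, "rz": 0, "grip": 45},
    {"tx": 1.03, "ty": 0, "tz": 1.15, "rx": 0, "ry": -0.06, "rz": 0, "grip": 45},
    {"tx": 1.1, "ty": 0, "tz": 1.09, "rx": 0, "ry": -0.06, "rz": 0, "grip": 45},
    {"tx": 1.16, "ty": 0, "tz": 1.02, "rx": 0, "ry": -0.06, "rz": 0, "grip": 45},
    {"tx": 0, "ty": 0, "tz": 0, "rx": 0, "ry": 0, "rz": 0, "grip": 45},
    {"tx": 0, "ty": 0, "tz": 0, "rx": 0, "ry": 0, "rz": 0, "grip": 45},
    {"tx": 0, "ty": 0, "tz": 0, "rx": 0, "ry": 0, "rz": 0, "grip": 45},
  ],
)

```text
t: 9.98
eef_pos: [605.7, 139.6, 242.0]
tcp_rot: [-1.571, 0.002, 0.028]
ft_force: [-0.0, 0.8, 0.4]
opening: 0.448
```

```bash
python3 - <<'E'
from h import *
s=env.state();print(s['eef_pos'],s['tcp_rot'],s['qvel'].round(3),s['opening'])
p,d,c=snap('wrist','w11')
h=cv2.cvtColor(p,cv2.COLOR_BGR2HSV)
m=((h[...,0]>20)&(h[...,0]<34)&(h[...,1]>190)&(h[...,2]>100)).astype(np.uint8)
k,l,st,ce=cv2.connectedComponentsWithStats(m)
for i in range(1,k):
    if st[i,4]>50: print(st[i],ce[i])
E
```

```text
[605.66785747 139.60795857 242.03320838] [-1.57116597  0.00203184  0.02829165] [-0.005 -0.014  0.001 -0.001  0.002 -0.004] 0.4476830918496719
[ 294   29   53  183 5094] [319.62249706 110.05084413]
```

View pics/w11.png

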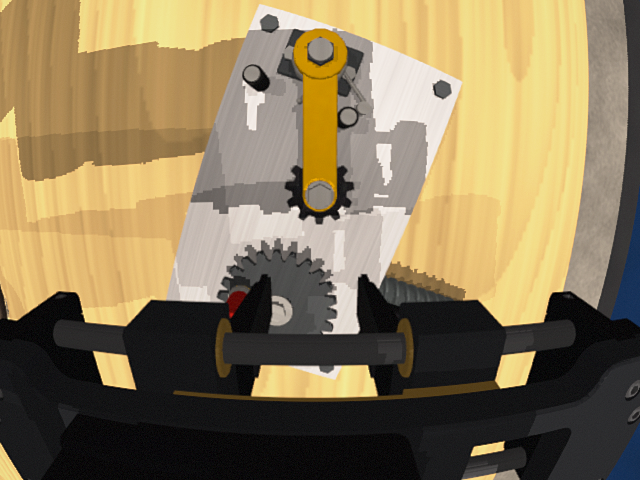

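The arm is straight up the image. The pivot nut is at (320,49), the axle nut at (319.5,193), the stop post top at (254,75) and the rest post at (348,117).

```bash
python3 - <<'E'
from h import *
c=cam('w11')
pv=onz(c,320.5,48.5,147,True);ax=onz(c,319.5,193,144,True);print(pv,ax,np.linalg.norm((pv-ax)[:2]))
print(onz(c,254,74,136,True)-pv)
# hub yellow ring centre
print('hub',onz(c,320,54.5,134,True))
# bar edges mid
print(onz(c,[304,336],[120,120],134,True))
E
```

```text
[606.54567646 278.58201471 147.        ] [608.76398991 181.14842136 144.        ] 97.45884273914105
[-44.8790666  -15.94833713 -11.        ]
hub [606.42589427 277.38925258 134.        ]
[[596.78359919 230.48492729 134.        ]
 [618.70549379 231.17791517 134.        ]]
```

>>> move_arm(
  rows=[
    {"tx": 0.2, "ty": 0, "tz": 1.5, "rx": 0, "ry": 0, "rz": 0, "grip": 45},
    {"tx": 0.2, "ty": 0, "tz": 2.0, "rx": 0, "ry": 0, "rz": 0, "grip": 45},
    {"tx": 0, "ty": 1, "tz": 1.5, "rx": 0, "ry": 0, "rz": 0, "grip": 45},
    {"tx": 0, "ty": 2.5, "tz": 1.0, "rx": 0, "ry": 0, "rz": 0, "grip": 45},
    {"tx": 0, "ty": 2.5, "tz": 0, "rx": 0, "ry": 0, "rz": 0, "grip": 45},
    {"tx": 0, "ty": 1, "tz": 0, "rx": 0, "ry": 0, "rz": 0, "grip": 45},
    {"tx": 0, "ty": 0, "tz": 0, "rx": 0, "ry": 0, "rz": 0, "grip": 45},
    {"tx": 0, "ty": 0, "tz": 0, "rx": 0, "ry": 0, "rz": 0, "grip": 45},
  ],
)

```text
t: 10.7
eef_pos: [608.6, 200.1, 173.1]
tcp_rot: [-1.571, 0.001, 0.03]
ft_force: [-0.7, -0.5, 0.1]
opening: 0.448
```

```bash
python3 - <<'E'
from h import *
s=env.state();print(s['eef_pos'],s['tcp_rot'],s['qvel'].round(3),s['opening'])
p,d,c=snap('wrist','w12')
P=s['eef_pos'];print(proj(c,[[P[0],P[1],134]],True))
E
```

```text
[608.6280945  200.13148635 173.11171934] [-1.57103771e+00  5.60135101e-04  2.97749689e-02] [-0.006 -0.027 -0.021 -0.001  0.005 -0.002] 0.44829217016423806
[[312.64445533 283.61827241]]
```

View pics/w12.png

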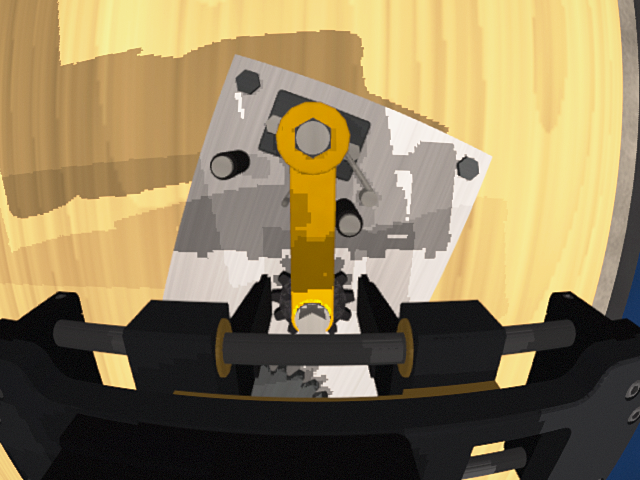

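The bar, centre column 313, is centred between the fingertips at (267,280) and (362,280), and the nut at (313,320) lies behind the grip. I'll descend and close.

>>> move_arm(
  rows=[
    {"tx": 0, "ty": 1.2, "tz": 0, "rx": 0, "ry": 0, "rz": 0, "grip": 45},
    {"tx": 0, "ty": 1.4, "tz": 0, "rx": 0, "ry": 0, "rz": 0, "grip": 45},
    {"tx": 0, "ty": 0.7, "tz": 0, "rx": 0, "ry": 0, "rz": 0, "grip": 45},
    {"tx": 0, "ty": 0.2, "tz": 0, "rx": 0, "ry": 0, "rz": 0, "grip": 45},
    {"tx": 0, "ty": 0, "tz": 0, "rx": 0, "ry": 0, "rz": 0, "grip": 45},
    {"tx": 0, "ty": 0, "tz": 0, "rx": 0, "ry": 0, "rz": 0, "grip": 45},
  ],
)

```text
t: 11.25
eef_pos: [608.9, 200.0, 138.6]
tcp_rot: [-1.571, -0.001, 0.03]
ft_force: [-0.4, 0.1, -0.3]
opening: 0.452
```

```bash
python3 - <<'E'
from h import *
c=cam('w12');print(onz(c,313,137,147,True),onz(c,313,140.5,134,True),onz(c,313,320,144,True))
print(onz(c,221,166,136,True))
E
```

```text
[606.57574336 278.89694375 147.        ] [606.58120823 277.1811131  134.        ] [609.35644932 182.74872064 144.        ]
[559.67823771 263.6821405  136.        ]
```

>>> move_arm(
  rows=[
    {"tx": 0, "ty": 0.15, "tz": 0, "rx": 0, "ry": 0, "rz": 0, "grip": 30},
    {"tx": 0, "ty": 0, "tz": 0, "rx": 0, "ry": 0, "rz": 0, "grip": 20},
    {"tx": 0, "ty": 0, "tz": 0, "rx": 0, "ry": 0, "rz": 0, "grip": 10},
    {"tx": 0, "ty": 0, "tz": 0, "rx": 0, "ry": 0, "rz": 0, "grip": 5},
    {"tx": 0, "ty": 0, "tz": 0, "rx": 0, "ry": 0, "rz": 0, "grip": 5},
    {"tx": 0, "ty": 0, "tz": 0, "rx": 0, "ry": 0, "rz": 0, "grip": 5},
  ],
)

```text
t: 11.75
eef_pos: [607.7, 200.0, 136.9]
tcp_rot: [-1.571, 0.002, 0.03]
ft_force: [-5.2, -0.9, 4.1]
opening: 0.246
```

```bash
python3 - <<'E'
from h import *
s=env.state();print(s['eef_pos'],s['tcp_rot'],s['opening'],s['ft_force'],s['moment'])
# arc rows: per-row turn a; chord in tool frame for r
for r in (79,):
  for a in (.05,.08,.1):
    print(a, 'tx',-r*np.sin(a)/10,'tz',r*(1-np.cos(a))/10)
E
```

```text
[607.72679112 199.99772564 136.87597235] [-1.57106237  0.00196514  0.02978958] 0.2455407270032488 [-5.19200324 -0.90854856  4.11916304] [-0.11149666  0.86607282 -0.14122013]
0.05 tx -0.3948354372383588 tz 0.009872942879766367
0.08 tx -0.6313260823564643 tz 0.02526652020930643
0.1 tx -0.7886839915099424 tz 0.03946709430359602
```

The bar is gripped: opening 0.246 is about 23–24 mm. Now I swing it clockwise along the arc.

>>> move_arm(
  rows=[
    {"tx": -0.2, "ty": 0, "tz": 0.0, "rx": 0, "ry": 0.025, "rz": 0, "grip": 5},
    {"tx": -0.395, "ty": 0, "tz": 0.01, "rx": 0, "ry": 0.05, "rz": 0, "grip": 5},
    {"tx": -0.395, "ty": 0, "tz": 0.01, "rx": 0, "ry": 0.05, "rz": 0, "grip": 5},
    {"tx": -0.395, "ty": 0, "tz": 0.01, "rx": 0, "ry": 0.05, "rz": 0, "grip": 5},
    {"tx": -0.395, "ty": 0, "tz": 0.01, "rx": 0, "ry": 0.05, "rz": 0, "grip": 5},
    {"tx": -0.395, "ty": 0, "tz": 0.01, "rx": 0, "ry": 0.05, "rz": 0, "grip": 5},
    {"tx": -0.395, "ty": 0, "tz": 0.01, "rx": 0, "ry": 0.05, "rz": 0, "grip": 5},
    {"tx": -0.395, "ty": 0, "tz": 0.01, "rx": 0, "ry": 0.05, "rz": 0, "grip": 5},
    {"tx": 0, "ty": 0, "tz": 0, "rx": 0, "ry": 0, "rz": 0, "grip": 5},
    {"tx": 0, "ty": 0, "tz": 0, "rx": 0, "ry": 0, "rz": 0, "grip": 5},
  ],
)

```text
t: 12.58
eef_pos: [580.1, 204.4, 136.9]
tcp_rot: [-1.571, -0.001, -0.343]
ft_force: [3.8, -3.3, -0.2]
opening: 0.251
```

```bash
python3 - <<'E'
from h import *
s=env.state();print(s['eef_pos'],s['tcp_rot'],s['opening'],s['ft_force'],s['moment'])
p,d,c=snap('wrist','w13')
E
```

```text
[580.06349571 204.35007942 136.860641  ] [-1.57086118e+00 -1.46312560e-03 -3.43129567e-01] 0.2510076404868904 [ 3.80265202 -3.31192579 -0.1924084 ] [-0.45091031 -0.39905525  0.33378918]
```

View pics/w13.png

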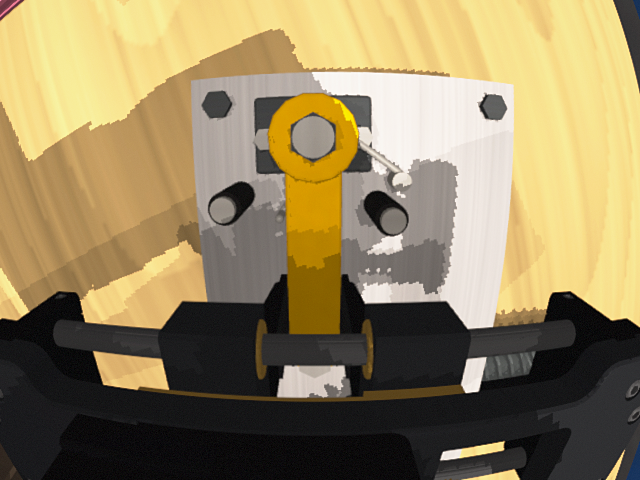

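The arm has followed: the bar is still aligned between the jaws, the stop post is at (225,208), and forces are small. It's about 0.37 rad in, so I continue.

>>> move_arm(
  rows=[
    {"tx": -0.395, "ty": 0, "tz": 0.01, "rx": 0, "ry": 0.05, "rz": 0, "grip": 5},
    {"tx": -0.395, "ty": 0, "tz": 0.01, "rx": 0, "ry": 0.05, "rz": 0, "grip": 5},
    {"tx": -0.395, "ty": 0, "tz": 0.01, "rx": 0, "ry": 0.05, "rz": 0, "grip": 5},
    {"tx": -0.395, "ty": 0, "tz": 0.01, "rx": 0, "ry": 0.05, "rz": 0, "grip": 5},
    {"tx": -0.395, "ty": 0, "tz": 0.01, "rx": 0, "ry": 0.05, "rz": 0, "grip": 5},
    {"tx": -0.395, "ty": 0, "tz": 0.01, "rx": 0, "ry": 0.05, "rz": 0, "grip": 5},
    {"tx": -0.395, "ty": 0, "tz": 0.01, "rx": 0, "ry": 0.05, "rz": 0, "grip": 5},
    {"tx": -0.395, "ty": 0, "tz": 0.01, "rx": 0, "ry": 0.05, "rz": 0, "grip": 5},
    {"tx": 0, "ty": 0, "tz": 0, "rx": 0, "ry": 0, "rz": 0, "grip": 5},
    {"tx": 0, "ty": 0, "tz": 0, "rx": 0, "ry": 0, "rz": 0, "grip": 5},
  ],
)

```text
t: 13.47
eef_pos: [553.7, 220.1, 136.9]
tcp_rot: [-1.57, -0.002, -0.743]
ft_force: [5.4, -7.7, -0.2]
opening: 0.252
```

```bash
python3 - <<'E'
from h import *
s=env.state();print(s['eef_pos'],s['tcp_rot'],s['opening'],s['ft_force'],s['moment'],s['joints'])
p,d,c=snap('wrist','w14')
E
```

```text
[553.65876298 220.12630087 136.85510714] [-1.57033917 -0.00225629 -0.74322651] 0.2520928918679949 [ 5.36361368 -7.66920993 -0.15073719] [-1.15196968 -0.82582933  0.26042908] [ 0.26830379  0.5603976   1.73259315 -0.00222869  0.84701852  1.01300435]
```

View pics/w14.png

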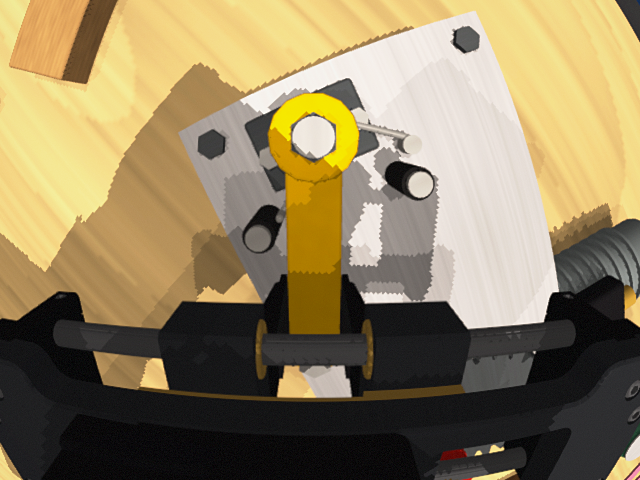

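A gap of about 10 px remains between the stop post top at (258,237) and the bar edge at (287,235). Last stretch in fine steps, watching the force.

>>> move_arm(
  rows=[
    {"tx": -0.2, "ty": 0, "tz": 0, "rx": 0, "ry": 0.025, "rz": 0, "grip": 5},
    {"tx": -0.2, "ty": 0, "tz": 0, "rx": 0, "ry": 0.025, "rz": 0, "grip": 5},
    {"tx": -0.2, "ty": 0, "tz": 0.01, "rx": 0, "ry": 0.025, "rz": 0, "grip": 5},
    {"tx": -0.16, "ty": 0, "tz": 0, "rx": 0, "ry": 0.02, "rz": 0, "grip": 5},
    {"tx": 0, "ty": 0, "tz": 0, "rx": 0, "ry": 0, "rz": 0, "grip": 5},
    {"tx": 0, "ty": 0, "tz": 0, "rx": 0, "ry": 0, "rz": 0, "grip": 5},
  ],
)

```text
t: 14.02
eef_pos: [548.5, 225.3, 136.9]
tcp_rot: [-1.57, -0.002, -0.838]
ft_force: [6.5, -8.8, -0.7]
opening: 0.248
```

```bash
python3 - <<'E'
from h import *
s=env.state();y=s['tcp_rot'][2];print(s['eef_pos'],s['tcp_rot'],s['opening'],s['ft_force'],s['moment']);print('Fx',s['ft_force'][0]*np.cos(y)+s['ft_force'][1]*np.sin(y))
p,d,c=snap('wrist','w15')
cv2.imwrite('pics/w15c.png',cv2.resize(p[80:340,200:440],None,fx=2.3,fy=2.3,interpolation=2))
E
```

```text
[548.45801075 225.32241601 136.85230117] [-1.57020242 -0.00230823 -0.83822593] 0.24801540475588396 [ 6.5030166  -8.81301903 -0.69148469] [-1.38878157 -0.89699845  0.28605912]
Fx 10.901213741746592
```

View pics/w15c.png

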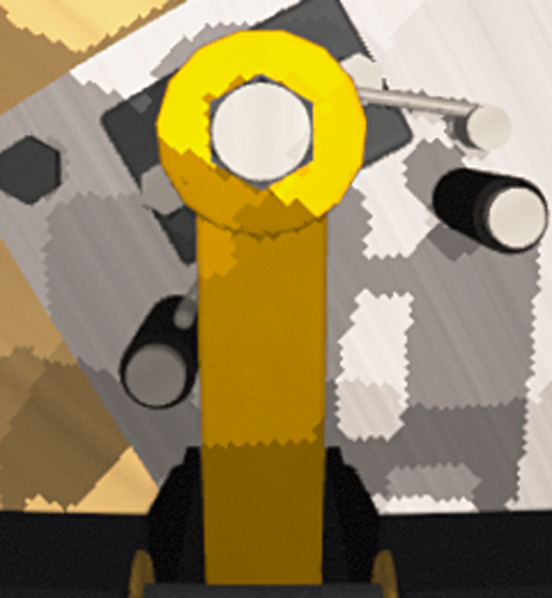

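>>> move_arm(
  rows=[
    {"tx": -0.08, "ty": 0, "tz": 0, "rx": 0, "ry": 0.01, "rz": 0, "grip": 5},
    {"tx": -0.08, "ty": 0, "tz": 0, "rx": 0, "ry": 0.01, "rz": 0, "grip": 5},
    {"tx": 0, "ty": 0, "tz": 0, "rx": 0, "ry": 0, "rz": 0, "grip": 5},
    {"tx": 0, "ty": 0, "tz": 0, "rx": 0, "ry": 0, "rz": 0, "grip": 5},
  ],
)

```text
t: 14.4
eef_pos: [547.8, 226.1, 136.8]
tcp_rot: [-1.57, -0.003, -0.858]
ft_force: [8.9, -12.1, -2.1]
opening: 0.249
```

```bash
python3 - <<'E'
from h import *
s=env.state();y=s['tcp_rot'][2];print(s['eef_pos'],s['tcp_rot'],s['opening'],s['ft_force'],s['moment']);print('Fx',s['ft_force'][0]*np.cos(y)+s['ft_force'][1]*np.sin(y))
E
```

```text
[547.80074514 226.11928069 136.83401548] [-1.57000133 -0.00322685 -0.85765123] 0.2485233759466198 [  8.86006537 -12.08419717  -2.14173292] [-1.83412655 -1.28604907  0.53416858]
Fx 14.935769139586073
```

The force is rising beyond the spring slope (10.9 to 14.9 N), so the bar is on the stop. I'll add a little preload.

>>> move_arm(
  rows=[
    {"tx": -0.07, "ty": 0, "tz": 0, "rx": 0, "ry": 0.005, "rz": 0, "grip": 5},
    {"tx": -0.07, "ty": 0, "tz": 0, "rx": 0, "ry": 0, "rz": 0, "grip": 5},
    {"tx": 0, "ty": 0, "tz": 0, "rx": 0, "ry": 0, "rz": 0, "grip": 5},
    {"tx": 0, "ty": 0, "tz": 0, "rx": 0, "ry": 0, "rz": 0, "grip": 5},
    {"tx": 0, "ty": 0, "tz": 0, "rx": 0, "ry": 0, "rz": 0, "grip": 5},
  ],
)

```text
t: 14.82
eef_pos: [547.8, 226.3, 136.8]
tcp_rot: [-1.569, -0.005, -0.863]
ft_force: [12.4, -17.7, -3.5]
opening: 0.251
```

```bash
python3 - <<'E'
from h import *
s=env.state();y=s['tcp_rot'][2];print(s['eef_pos'],s['tcp_rot'],s['opening'],s['ft_force'],s['moment']);print('Fx',s['ft_force'][0]*np.cos(y)+s['ft_force'][1]*np.sin(y))
p,d,c=snap('wrist','w16');snap('top','t16');q,_,_=snap('side','s16')
cv2.imwrite('pics/w16c.png',np.hstack([cv2.resize(p[80:340,200:440],None,fx=1.6,fy=1.6,interpolation=2),cv2.resize(q[150:290,240:430],(400,416),interpolation=2)]))
s=env.state();print(s['eef_pos'],s['ft_force'])
E
```

```text
[547.75561802 226.32004792 136.83596059] [-1.56943362 -0.00496631 -0.86269051] 0.25067750534276106 [ 12.43160809 -17.73224565  -3.52236291] [-2.99651204 -2.18324471  0.47362598]
Fx 21.554798550354008
[547.75016669 226.33613555 136.8642828 ] [ 12.94600341 -17.17941001  -3.85552693]
```

View pics/w16c.png

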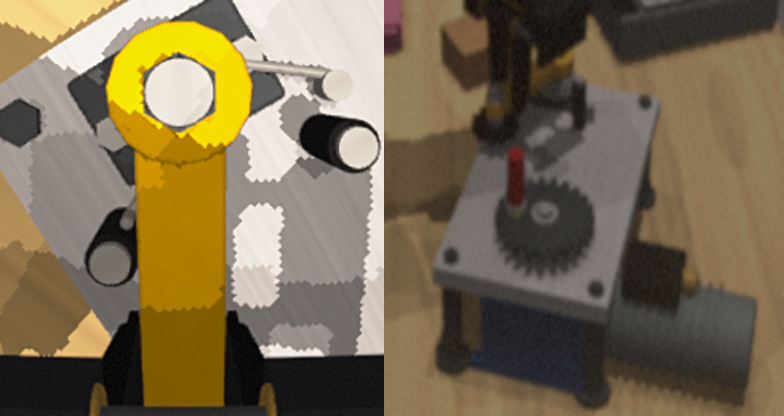

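View pics/t16.png

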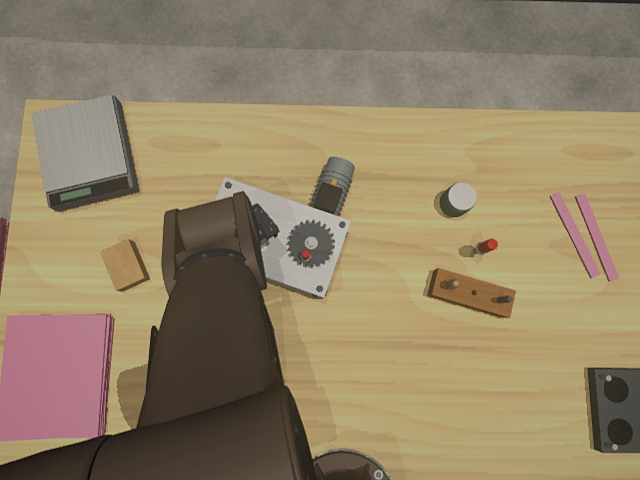

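The bar touches the post: 1.4 mm of further command gave only 0.2 mm of motion while the force rose to 21.5 N. One last check, the height of the pin's top.

```bash
python3 - <<'E'
from h import *
for f in('t16','s16','w10'):
    c=cam(f);h=cv2.cvtColor(c['p'],cv2.COLOR_BGR2HSV)
    m=((h[...,0]<8)|(h[...,0]>174))&(h[...,1]>140)&(h[...,2]>60)
    k,l,st,ce=cv2.connectedComponentsWithStats(m.astype(np.uint8))
    print(f,[(st[i].tolist(),ce[i].round(1).tolist()) for i in range(1,k) if st[i,4]>15])
    for b in((546.8,88.5),):
        print(proj(c,[[*b,160],[*b,118],[*b,118+5],[*b,165]],f=='w10').round(1).tolist())
q=cam('s16')['p'][190:230,285:325]
cv2.imwrite('pics/s16d.png',cv2.resize(np.clip(q*1.7,0,255).astype(np.uint8),None,fx=14,fy=14,interpolation=2))
E
```

```text
t16 [([486, 239, 11, 11, 85], [491.5, 243.8]), ([302, 249, 8, 10, 64], [305.4, 253.6])]
[[304.7, 252.8], [304.9, 255.6], [304.9, 255.3], [304.7, 252.4]]
s16 [([299, 200, 7, 19, 89], [302.5, 207.7]), ([331, 353, 14, 17, 176], [337.6, 360.3]), ([331, 371, 5, 9, 20], [333.6, 375.5]), ([337, 371, 6, 5, 19], [339.2, 372.4]), ([337, 377, 7, 9, 24], [340.0, 380.1])]
[[302.6, 200.5], [302.5, 217.1], [302.5, 215.1], [302.6, 198.5]]
w10 [([301, 234, 27, 39, 827], [314.2, 253.4])]
[[314.8, 261.8], [314.7, 244.2], [314.7, 246.0], [314.8, 264.3]]
```

View pics/s16d.png

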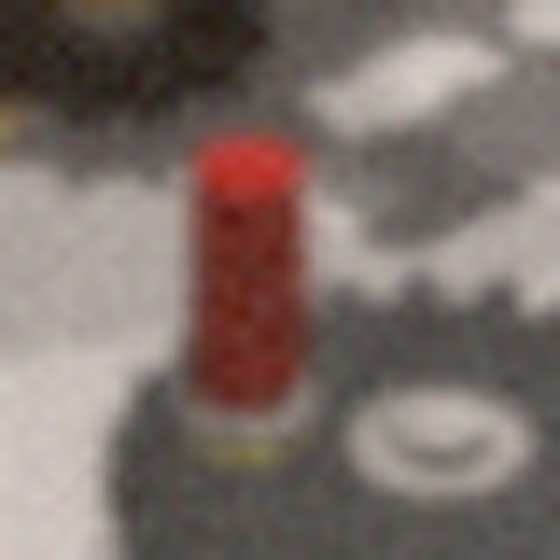

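The top centre is at row 201.8 against 200.5 predicted for fully home. The collar sits on the ring, so the pin is home. Handing in.

```bash
python3 - <<'E'
from h import *
s=env.state();print(s['t'],s['opening'],s['ft_force'],s['eef_pos']);print(env.job_done())
E
```

```text
14.9667 0.2525727613830311 [ 12.94600341 -17.17941001  -3.85552693] [547.75016669 226.33613555 136.8642828 ]
the job is handed in; nothing more can be done
None
```

I moved the red-handled pin from the block's middle hole into the sprocket and let it go. I then swung the yellow arm clockwise to its stop and handed in at about 15 s with the gripper still holding it there.

**Pin:** it took 12 N at TCP z 144.1 mm, the height worked out for fully home. After release, the side view put its top within about 1 px of where a fully seated pin should be, with the collar on the yellow ring.

**Tensioner:** the arm turned about 0.87–0.89 rad by gripper angle, and the wrist picture shows the bar touching the stop post. An extra 1.4 mm of push moved it only about 0.2 mm while the force rose to about 21.5 N and held steady. The grip opening was 0.25, about the width of the bar.

**Everything else:** in the last top view the other two tools, the green tin, the carton and the loose look-alike pin are where they started.

**Problems:** the first move call was refused because its rows left out some of the values, and nothing moved. The top and wrist cameras disagreed by 3–5 mm along y, so I used the wrist camera for the fine positioning.

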